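# Stroke the empty slide carriage of a lab dosing stage

### The arm

A 6-joint arm with a two-finger parallel gripper is mounted at the origin on the work surface. World frame = base frame: x ahead of the robot, y to its left, z up, the work surface at z = 0. Lengths are in m, angles in rad, forces in N, time in s.
With the tool pointing down it reaches from about 0.425 to 0.95 m from the base axis. Payload 3.5 kg.
Tool frame: the origin (TCP) lies between the finger pads; the fingertips stand 19 mm ahead of it and the grasp point (between the pads) is the TCP (ctrl.nose_length is the distance from the TCP to the fingertips, in m); z points along the fingers, y is the line along which they close (so a half turn about z gives the same grasp; the last joint's range is limited). The gripper opens to 85 mm and grips with 20 to 120 N. Pads are 22 mm wide; open, the fingers measure 114 mm over their backs; the gripper's body (76 mm by 85 mm) begins 54 mm behind the grasp point. The pads swing forward as they close: fully open they stand 13 mm farther back than shut.
Start: joints at [1.173, 0.286, 1.577, -0, 1.279, -0.15], TCP at [0.166, 0.654, 0.25] pointing down, gripper open.
Joint ranges: [-2.77, 2.77], [-0.9, 2.22], [0.21, 2.48], [-1.53, 4.67], [0.24, 2.81], [-2.84, 2.84]. Speed limits (rad/s): [2.79, 2.79, 3.14, 3.14, 3.14, 3.14].

### API

Orientations are given as a unit quaternion [x, y, z, w].
In Python, from plant import ctrl gives the robot as it stands.
- The arm moves only by the tool apply_moves, never from a script. Its argument "series" is a list of rows, each a list of 6 numbers: the shift along the world's x, y, z scaled (see below), then the turn, a rotation vector about the world's x, y, z scaled (see below). A call has 1 to 20 rows; each row is the pose to reach, as a shift and turn from the pose commanded when the call began; what a row does not reach only later rows make up. The controller multiplies each number of a shift by 0.8 m and each number of a turn by 45 degrees. A row lasts 1/8 s, in which the tool goes at most 62.5 mm and 10.7 degrees, less where a joint would pass 70% of its speed; a pose out of reach is approached as far as the arm can. A call with a number of a shift or a turn outside -1 to 1 is refused whole. A call with a gripper value outside its range is refused whole. "jaw" is the opening, from 0 (shut) to 1 (fully open), set as the call begins (left out, the last holds). The fingers move at their own pace and stop on an object; "squeeze" is the grip in N (left out, the last holds). Time passes only in rows, so rows that repeat a pose let the fingers close. It gives the time, the measured TCP pose, the force, the opening and the grip force at its end, in the units of the state.
- ctrl.get_state(): the state, without advancing time (a new reading comes with each control period).
- ctrl.read_camera(name): name is "scene" or "side" or "wrist"; returns the picture (420x560x3 uint8, red, green, blue); there is no depth.
- ctrl.get_calibration(name): a dict with "fx", "fy", "cx", "cy" (pixels), "xyz" and "orientation" of the camera in the world; the wrist camera has in their place "hand_eye" (4x4, takes a point from camera to tool coordinates, whose origin is the TCP and whose axes are the flange's). Camera axes: x right, y up, looking along -z (the intrinsics and any distortion apply to the point x, -y, -z); pixel columns grow to the right and rows downward; lengths in m; the calibration is good to about 2 mm. A picture is of the moment at which its call begins: read the wrist's pose just before it. get_calibration takes no time and is no camera call.
- ctrl.sign_off(): hands the job in; it is judged then, once.
Trained networks look in the newest picture that a camera, given by its name, has taken for a name from the list of things; names that differ only in an ending like _2 or _b are one class to them, and where a whole thing is asked for, a point or a joint stands for the part that bears it (a point fixed in the world has none). Each returns a list of dicts, best first, with "p" (0 to 1); they miss things now and then, are a little off and sometimes report something else, mostly with a low value. They report only what shows in the picture. A call takes as long as a camera call.
- ctrl.boxes_of(thing, camera): "xy" ([column, row] as shares, 0 to 1, of the picture: columns of its width, rows of its height, amid what is visible of it).
- ctrl.silhouettes(thing, camera): "pixels" (420x560 bool, what is visible of it) and "xy" ([column, row] as shares, 0 to 1, of the picture: columns of its width, rows of its height, amid what is visible of it).
The state is a dict: "time": time; "qpos": joint angles; "dq": joint speeds; "joint_efforts": joint torques, N m; "eef_pos": TCP position; "tcp_rot": TCP orientation; "contact_force": force on the tool from outside, world axes, zero at the start; "wrist_torque": the same for the moment, N m; "opening": opening from 0.0 (shut) to 1.0 (fully open); "finger_force": force on a finger pad.
Only numpy, scipy, OpenCV 4.12 (cv2) and the standard library are available. Lean on these libraries where they do the work, as an engineer would, in place of code of your own. Each camera call takes 0.05 s, during which the arm holds its last target. There are 200 camera calls.

### The job

Two linear slides stand on the lab bench with their motors switched off. Check the empty one, whose carriage has just a square post on it, for sticky spots: take its carriage slowly all the way to the stop at the motor end, then slowly all the way back to the stop at the other end, and let go of it there. Do not shift the other carriage, the one loaded with a rack of tubes.

Things in the scene. Friction and masses are not known exactly. Their poses are not given: they have to be found in the camera images.
- slide: Fixed aluminium slide with the empty carriage; base 64 (x) by 355 mm (y), rods along its y, roughly the robot's left (+-10 deg). Origin on the bench under mid-travel, z up. Black 42 mm motor at its +y end, top 54 mm above bench; plain end block, 40 mm, at -y. Post centre runs on x = 0 from y = -80 (plain-end stop) to +80 mm (motor-end stop). May be the nearer or farther slide.
- carriage (a joint): Position of the empty carriage along the slide's +y, in m: 0 = against the rubber bumpers at the plain end, 0.16 = against the bumpers at the motor end. It starts in between, slides with about 2.5 N of friction plus 8 N per m/s, and stays where it is left.
- post_top (a point): Centre of the top face of the square post on the empty carriage, 92 mm above the bench. The aluminium post is 24 x 24 mm (sides parallel to the slide's x and y), 52 mm tall, in the middle of the carriage, a block 76 mm (x) by 70 mm (y) whose upper face is 40 mm above the bench.
- rack_top (a point): Top centre of the white tube rack (70 x 66 mm, nine capped tubes, top 82 mm above the bench) fixed on the carriage of the other, otherwise identical slide, which stands roughly parallel, about 0.2 m nearer to or farther from the robot. Its carriage slides as freely; leave it where it is.

How it is judged:
By the outcome, as a careful person would: the job done as asked, in the order asked, and still so for the second after the job is handed in, with the robot touching nothing.
It also fails if it takes over 38 s, if anything falls off the work surface, if the arm or the gripper's body presses on something with over 40 N, if the wrist force passes 120 N, or if a joint passes its speed limit or range.

## Working session

There is one attempt and no reset: what is moved stays moved. The work goes in short steps, Python scripts to look and compute and a tool call to move; the robot and the scene stay as the last step left them, time stands still between calls to the robot, and variables do not carry over. Pictures are saved under pics/ and viewed, at most 10 in all, crops included, and the job is handed in when it is done.

Besides the shell and the picture viewer there is one more tool, called as a command line: name --pt "numbers of a row" for each row, then --argument value for the rest. apply_moves: Moves the arm, as the interface text tells. Shifts and turns lie within -1 to 1; 1 stands for 0.8 m of shift or 45 degrees of turn. Its arguments: {"type":"object","properties":{"series":{"type":"array"},"jaw":{"type":"number"},"squeeze":{"type":"number"}},"required":["series"]}

```bash
mkdir -p pics; cat > h.py <<'E'
import numpy as np, cv2
from plant import ctrl
from scipy.spatial.transform import Rotation as R
def cam(name, st=None):
    c=ctrl.get_calibration(name)
    if 'xyz' in c:
        return c, np.array(c['xyz']), R.from_quat(c['orientation']).as_matrix()
    T=np.array(c['hand_eye']); Q=R.from_quat(st['tcp_rot']).as_matrix()
    return c, np.array(st['eef_pos'])+Q@T[:3,3], Q@T[:3,:3]
def ray(name,u,v,z,st=None):
    c,o,M=cam(name,st)
    d=M@np.array([(u-c['cx'])/c['fx'],-(v-c['cy'])/c['fy'],-1])
    return o+d*(z-o[2])/d[2]
def proj(name,p,st=None):
    c,o,M=cam(name,st); q=M.T@(np.array(p)-o)
    return np.array([c['cx']+c['fx']*q[0]/-q[2], c['cy']-c['fy']*q[1]/-q[2]])
E
python3 - <<'E'
from h import *
st=ctrl.get_state(); print(st)
ims=[]
for n in ['scene','side','wrist']:
    im=ctrl.read_camera(n); cv2.imwrite(f'pics/{n}0.png',im[...,::-1])
    print(n,ctrl.get_calibration(n))
    for t,z in [('post_top',.092),('rack_top',.082),('slide',.03),('carriage',.04)]:
        for d in ctrl.boxes_of(t,n)[:3]:
            u,v=d['xy'][0]*560,d['xy'][1]*420
            print(n,t,round(d['p'],2),round(u),round(v),ray(n,u,v,z,st).round(3))
E
```

```text
{'time': 0.0, 'qpos': array([ 1.17300355e+00,  2.87216369e-01,  1.57816796e+00,  1.78188886e-05,
        1.27863228e+00, -1.50013982e-01]), 'dq': array([-0.0015854 ,  0.00110385,  0.00133607,  0.00184708, -0.00097563,
        0.00088116]), 'joint_efforts': array([ 3.65703963e-04, -4.05988669e+01, -2.92621368e+01, -1.27670423e-04,
        5.85756119e-03,  5.37606780e-06]), 'eef_pos': array([0.16528007, 0.65381735, 0.24891823]), 'tcp_rot': array([ 1.23575186e-01,  9.92334472e-01, -1.16449348e-03, -3.36040995e-04]), 'contact_force': array([0.05146374, 0.20187679, 0.31896894]), 'wrist_torque': array([-0.01563427,  0.02632152, -0.01196536]), 'finger_force': 0.0, 'opening': 1.0025485845671913}
scene {'fx': 488.9759295666105, 'fy': 488.9759295666105, 'cx': 271.7154420009216, 'cy': 205.35213746222885, 'xyz': array([ 0.9403404 , -0.17101312,  0.74628762]), 'orientation': array([0.21193762, 0.16357556, 0.59737399, 0.75595621])}
scene post_top 0.97 326 160 [0.494 0.032 0.092]
scene rack_top 0.96 330 271 [ 0.681 -0.018  0.082]
scene slide 0.56 313 168 [0.463 0.024 0.03 ]
scene carriage 0.65 324 
[... 220 characters left out ...]
, -0.15356922, -0.3213012 ,  0.8483044 ])}
side post_top 0.89 173 221 [ 0.432 -0.005  0.092]
side rack_top 0.96 298 184 [ 0.621 -0.045  0.082]
side slide 0.9 196 249 [ 0.453 -0.014  0.03 ]
side carriage 0.67 170 224 [0.448 0.047 0.04 ]
wrist {'fx': 317.64016509941354, 'fy': 317.64016509941354, 'cx': 278.40264053612844, 'cy': 212.09624918992816, 'hand_eye': array([[ 2.23453281e-04,  9.59959420e-01,  2.80139006e-01,
         7.15655200e-02],
       [ 9.99999658e-01,  8.44829772e-06, -8.26601163e-04,
        -1.74654972e-06],
       [-7.95870271e-04,  2.80139094e-01, -9.59959090e-01,
        -1.23380630e-01],
       [ 0.00000000e+00,  0.00000000e+00,  0.00000000e+00,
         1.00000000e+00]])}
```

View pics/scene0.png

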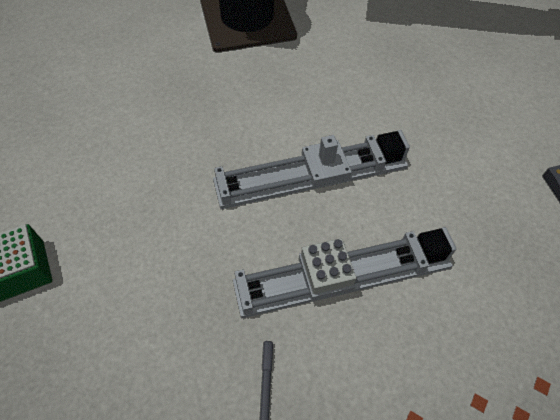

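View pics/side0.png

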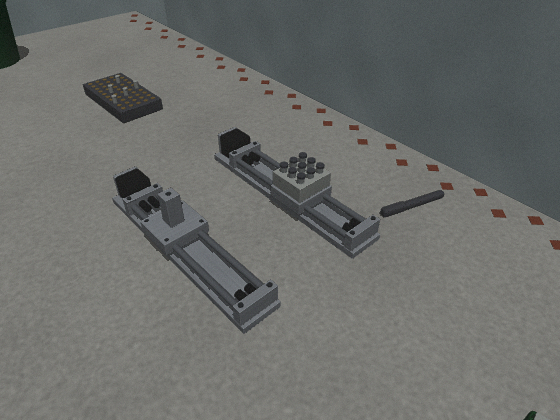

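The post is on the nearer slide: post top at about (329,140) in scene and (168,195) in side. The rack is on the farther one. I'll zoom in to pick precise points.

```bash
python3 - <<'E'
import cv2
a=cv2.imread('pics/scene0.png')[120:215,205:415]; b=cv2.imread('pics/side0.png')[155:335,100:290]
cv2.imwrite('pics/a.png',cv2.resize(a,(798,361),interpolation=2)); cv2.imwrite('pics/b.png',cv2.resize(b,(608,576),interpolation=2))
E
```

```text
(no output)
```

View pics/a.png

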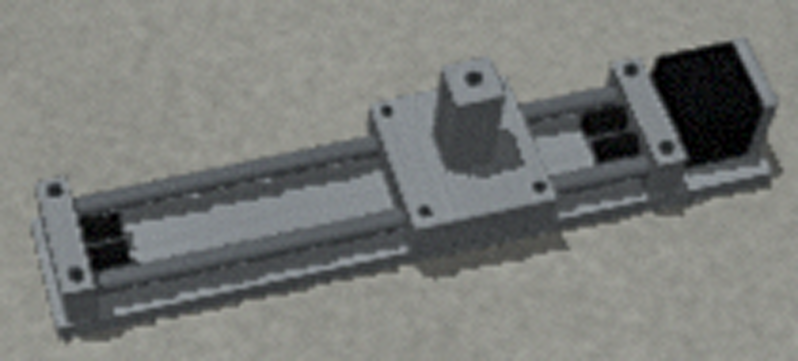

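View pics/b.png

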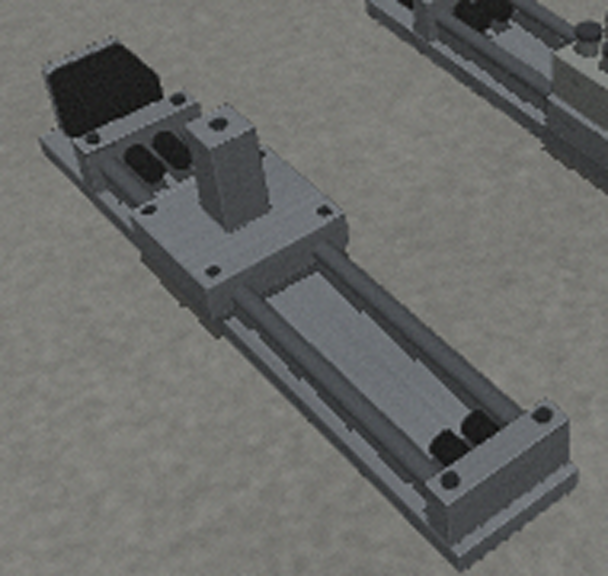

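Crop a shows the post-top hole at (473,78). The end-block screws are at (55,189) and (76,273) at the plain end, and (630,69) and (666,148) at the motor end. In crop b the post top is at (218,125), with screws at (451,480) and (542,413), then (92,138) and (178,100). I'll triangulate these pairs.

```bash
python3 - <<'E'
from h import *
A={'post':(473,78),'plF':(76,273),'plN':(55,189),'moF':(666,148),'moN':(630,69),'c_mN?':(539,186)}
B={'post':(218,125),'plF':(542,413),'plN':(451,480),'moF':(178,100),'moN':(92,138),'c_mN?':(323,210)}
P={}
for k in B:
    ua=np.array(A[k])/3.8+[205,120]; ub=np.array(B[k])/3.2+[100,155]
    L=[]
    for n,u in(('scene',ua),('side',ub)):
        c,o,M=cam(n); d=M@np.array([(u[0]-c['cx'])/c['fx'],-(u[1]-c['cy'])/c['fy'],-1]); L.append((o,d/np.linalg.norm(d)))
    S=sum(np.eye(3)-np.outer(d,d) for o,d in L); b=sum((np.eye(3)-np.outer(d,d))@o for o,d in L)
    x=np.linalg.solve(S,b); P[k]=x
    print(k,x.round(4),'res',[round(1e3*np.linalg.norm((np.eye(3)-np.outer(d,d))@(x-o)),1) for o,d in L], ray('scene',*ua,.092 if k=='post' else .055).round(4), ray('side',*ub,.092 if k=='post' else .055).round(4))
pl=(P['plF']+P['plN'])/2; mo=(P['moF']+P['moN'])/2; d=(mo-pl)[:2]; L=np.linalg.norm(d); d/=L
print(pl,mo,L,'yaw',np.degrees(np.arctan2(-d[0],d[1])),'lateral of post',np.cross(d,(P['post']-pl)[:2]),'along from plain',d@(P['post']-pl)[:2])
E
```

```text
post [0.4558 0.0497 0.0922] res [np.float64(0.2), np.float64(0.2)] [0.4555 0.0499 0.092 ] [0.456  0.0497 0.092 ]
plF [ 0.4843 -0.1397  0.042 ] res [np.float64(0.0), np.float64(0.0)] [ 0.4927 -0.1402  0.055 ] [ 0.4774 -0.1482  0.055 ]
plN [ 0.4365 -0.141   0.0412] res [np.float64(0.5), np.float64(0.5)] [ 0.446  -0.1412  0.055 ] [ 0.4308 -0.1504  0.055 ]
moF [0.4784 0.1435 0.0406] res [np.float64(0.1), np.float64(0.1)] [0.4877 0.1372 0.055 ] [0.4709 0.125  0.055 ]
moN [0.4302 0.1425 0.0416] res [np.float64(0.0), np.float64(0.0)] [0.4399 0.1365 0.055 ] [0.4247 0.1254 0.055 ]
c_mN? [0.4921 0.0641 0.0264] res [np.float64(20.9), np.float64(20.9)] [0.4947 0.0735 0.055 ] [0.4794 0.0085 0.055 ]
[ 0.46042461 -0.14033233  0.04159356] [0.45430189 0.14300741 0.04110383] 0.2834058855782334 yaw 1.23791784645481 lateral of post 0.0004924733275337963 along from plain 0.19007752858668459<stdin>:14: DeprecationWarning: Arrays of 2-dimensional vectors are deprecated. Use arrays of 3-dimensional vectors instead. (deprecated in NumPy 2.0)
```

apply_moves --pt "0.04 -0.04 0 0 0 0.02" --pt "0.1 -0.1 0 0 0 0.06" --pt "0.16 -0.16 0 0 0 0.1" --pt "0.21 -0.22 0 0 0 0.14" --pt "0.26 -0.28 -0.01 0 0 0.18" --pt "0.3 -0.34 -0.02 0 0 0.22" --pt "0.34 -0.4 -0.03 0 0 0.26" --pt "0.37 -0.46 -0.04 0 0 0.3" --pt "0.39 -0.52 -0.05 0 0 0.343" --pt "0.4 -0.58 -0.06 0 0 0.343" --pt "0.39 -0.64 -0.07 0 0 0.343" --pt "0.38 -0.69 -0.08 0 0 0.343" --pt "0.37 -0.73 -0.086 0 0 0.343" --pt "0.362 -0.755 -0.086 0 0 0.343" --pt "0.362 -0.755 -0.086 0 0 0.343" --pt "0.362 -0.755 -0.086 0 0 0.343" --jaw 1

```text
time: 2.75
eef_pos: [0.4554, 0.0507, 0.1818]
tcp_rot: [-0.011, 1.0, 0.0, 0.0]
contact_force: [0.8, -0.3, 0.3]
opening: 1.001
finger_force: 0.0
```

```bash
python3 - <<'E'
from h import *
st=ctrl.get_state(); im=ctrl.read_camera('wrist').copy(); print(st['time'],st['eef_pos'],R.from_quat(st['tcp_rot']).as_matrix().round(3),st['contact_force'])
u=proj('wrist',[.4558,.0497,.092],st); print(u)
cv2.circle(im,tuple(int(i) for i in u),4,(255,0,0),1)
cv2.imwrite('pics/w1.png',im[...,::-1])
E
```

```text
2.75 [0.45543099 0.05074215 0.18184889] [[-1.    -0.022  0.001]
 [-0.022  1.     0.   ]
 [-0.001  0.    -1.   ]] [ 0.77272972 -0.31162259  0.3154094 ]
[276.49947202 225.05169748]
```

View pics/w1.png

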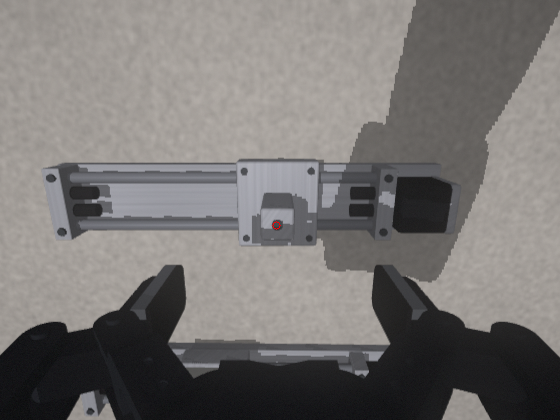

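The projected post top (277,225) falls on the post-top hole, and the slide is level in the image. I'll descend and grip.

apply_moves --pt "0 0 -0.02 0 0 0" --pt "0 0 -0.05 0 0 0" --pt "0 0 -0.08 0 0 0" --pt "0 0 -0.105 0 0 0" --pt "0 0 -0.125 0 0 0" --pt "0 0 -0.137 0 0 0" --pt "0 0 -0.137 0 0 0" --pt "0 0 -0.137 0 0 0"

```text
time: 3.8
eef_pos: [0.4557, 0.0503, 0.0725]
tcp_rot: [-0.011, 1.0, -0.0, 0.001]
contact_force: [0.7, -0.0, 0.9]
opening: 1.002
finger_force: 0.0
```

apply_moves --pt "0 0 0 0 0 0" --pt "0 0 0 0 0 0" --pt "0 0 0 0 0 0" --pt "0 0 0 0 0 0" --pt "0 0 0 0 0 0" --pt "0 0 0 0 0 0" --pt "0 0 0 0 0 0" --pt "0 0 0 0 0 0" --jaw 0 --squeeze 30

```text
time: 4.8
eef_pos: [0.4553, 0.0503, 0.0722]
tcp_rot: [-0.011, 1.0, -0.0, 0.0]
contact_force: [-1.5, -0.5, 5.8]
opening: 0.276
finger_force: 32.9
```

apply_moves --pt "0 0.003 0 0 0 0" --pt "0 0.007 0 0 0 0" --pt "0 0.011 0 0 0 0" --pt "0 0.015 0 0 0 0" --pt "0 0.019 0 0 0 0" --pt "0 0.023 0 0 0 0" --pt "-0.001 0.027 0 0 0 0" --pt "-0.001 0.031 0 0 0 0" --pt "-0.001 0.034 0 0 0 0" --pt "-0.001 0.034 0 0 0 0"

```text
time: 6.05
eef_pos: [0.4547, 0.0778, 0.0722]
tcp_rot: [-0.011, 1.0, 0.0, 0.0]
contact_force: [-0.5, -1.2, 4.5]
opening: 0.277
finger_force: 33.1
```

apply_moves --pt "0 0.001 0 0 0 0" --pt "0 0.002 0 0 0 0" --pt "0 0.003 0 0 0 0" --pt "0 0.004 0 0 0 0" --pt "0 0.005 0 0 0 0" --pt "0 0.005 0 0 0 0"

```text
time: 6.8
eef_pos: [0.4546, 0.0812, 0.0722]
tcp_rot: [-0.011, 1.0, -0.001, 0.0]
contact_force: [-1.3, -4.7, 5.3]
opening: 0.276
finger_force: 33.1
```

apply_moves --pt "0 0.001 0 0 0 0" --pt "0 0.002 0 0 0 0" --pt "0 0.003 0 0 0 0" --pt "0 0.003 0 0 0 0" --pt "0 0.003 0 0 0 0"

```text
time: 7.42
eef_pos: [0.4546, 0.0814, 0.0722]
tcp_rot: [-0.011, 1.0, -0.003, -0.0]
contact_force: [-2.3, -15.8, 5.1]
opening: 0.275
finger_force: 33.0
```

The carriage is firmly against the motor-end stop: 16 N with no further motion, at y = 0.081 as predicted. Now back, slowly.

apply_moves --pt "0 -0.004 0 0 0 0" --pt "0 -0.01 0 0 0 0" --pt "0 -0.016 0 0 0 0" --pt "0 -0.022 0 0 0 0" --pt "0.001 -0.028 0 0 0 0" --pt "0.001 -0.034 0 0 0 0" --pt "0.001 -0.04 0 0 0 0" --pt "0.001 -0.046 0 0 0 0" --pt "0.001 -0.052 0 0 0 0" --pt "0.001 -0.058 0 0 0 0" --pt "0.001 -0.064 0 0 0 0" --pt "0.002 -0.07 0 0 0 0" --pt "0.002 -0.076 0 0 0 0" --pt "0.002 -0.082 0 0 0 0" --pt "0.002 -0.088 0 0 0 0" --pt "0.002 -0.094 0 0 0 0" --pt "0.002 -0.1 0 0 0 0"

```text
time: 9.55
eef_pos: [0.4562, 0.0039, 0.0722]
tcp_rot: [-0.011, 1.0, 0.0, 0.0]
contact_force: [0.8, 3.5, 5.8]
opening: 0.279
finger_force: 33.2
```

apply_moves --pt "0 -0.006 0 0 0 0" --pt "0 -0.012 0 0 0 0" --pt "0 -0.018 0 0 0 0" --pt "0 -0.024 0 0 0 0" --pt "0 -0.03 0 0 0 0" --pt "0.001 -0.036 0 0 0 0" --pt "0.001 -0.042 0 0 0 0" --pt "0.001 -0.048 0 0 0 0" --pt "0.001 -0.054 0 0 0 0" --pt "0.001 -0.06 0 0 0 0" --pt "0.001 -0.066 0 0 0 0" --pt "0.001 -0.072 0 0 0 0" --pt "0.002 -0.078 0 0 0 0" --pt "0.002 -0.084 0 0 0 0" --pt "0.002 -0.09 0 0 0 0" --pt "0.002 -0.095 0 0 0 0" --pt "0.002 -0.097 0 0 0 0" --pt "0.002 -0.097 0 0 0 0"

```text
time: 11.8
eef_pos: [0.4578, -0.0742, 0.0722]
tcp_rot: [-0.011, 1.0, -0.0, 0.0]
contact_force: [3.0, 0.8, 4.1]
opening: 0.279
finger_force: 33.1
```

apply_moves --pt "0 -0.001 0 0 0 0" --pt "0 -0.002 0 0 0 0" --pt "0 -0.003 0 0 0 0" --pt "0 -0.004 0 0 0 0" --pt "0 -0.005 0 0 0 0" --pt "0 -0.006 0 0 0 0" --pt "0 -0.006 0 0 0 0"

```text
time: 12.68
eef_pos: [0.4579, -0.0788, 0.0722]
tcp_rot: [-0.011, 1.0, -0.0, 0.0]
contact_force: [3.5, 1.7, 5.4]
opening: 0.28
finger_force: 33.1
```

apply_moves --pt "0 -0.001 0 0 0 0" --pt "0 -0.002 0 0 0 0" --pt "0 -0.003 0 0 0 0" --pt "0 -0.004 0 0 0 0" --pt "0 -0.004 0 0 0 0"

```text
time: 13.3
eef_pos: [0.4579, -0.0791, 0.0722]
tcp_rot: [-0.01, 1.0, 0.003, 0.0]
contact_force: [5.0, 14.6, 8.8]
opening: 0.273
finger_force: 33.3
```

apply_moves --pt "0 0 0 0 0 0" --pt "0 0 0 0 0 0" --pt "0 0 0 0 0 0" --pt "0 0 0 0 0 0" --pt "0 0 0 0 0 0" --pt "0 0 0 0 0 0" --pt "0 0 0 0 0 0" --jaw 1

```text
time: 14.18
eef_pos: [0.4576, -0.0817, 0.072]
tcp_rot: [-0.011, 1.0, -0.0, 0.0]
contact_force: [-0.2, 0.6, -0.7]
opening: 1.002
finger_force: 0.0
```

apply_moves --pt "0 0.003 0.01 0 0 0" --pt "0 0.003 0.03 0 0 0" --pt "0 0.003 0.06 0 0 0" --pt "0 0.003 0.09 0 0 0" --pt "0 0.003 0.12 0 0 0" --pt "0 0.003 0.15 0 0 0" --pt "0 0.003 0.17 0 0 0" --pt "0 0.003 0.17 0 0 0" --pt "0 0.003 0.17 0 0 0"

```text
time: 15.3
eef_pos: [0.457, -0.079, 0.2072]
tcp_rot: [-0.011, 1.0, 0.0, -0.001]
contact_force: [0.8, -0.2, -0.7]
opening: 0.997
finger_force: 0.0
```

```bash
python3 - <<'E'
from h import *
st=ctrl.get_state(); im=ctrl.read_camera('wrist').copy(); print(st['time'],st['eef_pos'],st['contact_force'])
u=proj('wrist',[.4586,-.0791,.092],st); print(u)
cv2.circle(im,tuple(int(i) for i in u),4,(255,0,0),1)
s=ctrl.read_camera('side'); a=cv2.imread('pics/side0.png')[...,::-1]
d=np.abs(s.astype(int)-a)[130:215,270:335].max(2); print('rack diff',(d>30).sum())
out=np.hstack([im[100:300],s[100:300]]); out=cv2.resize(out,(800,143*1),interpolation=cv2.INTER_AREA) if 0 else np.vstack([im[120:400],s[100:320]])
cv2.imwrite('pics/w2.png',out[...,::-1])
E
```

```text
15.3 [ 0.45701212 -0.07903279  0.20716861] [ 0.78895725 -0.20158408 -0.65151953]
[277.81594911 216.51530472]
rack diff 1
```

View pics/w2.png

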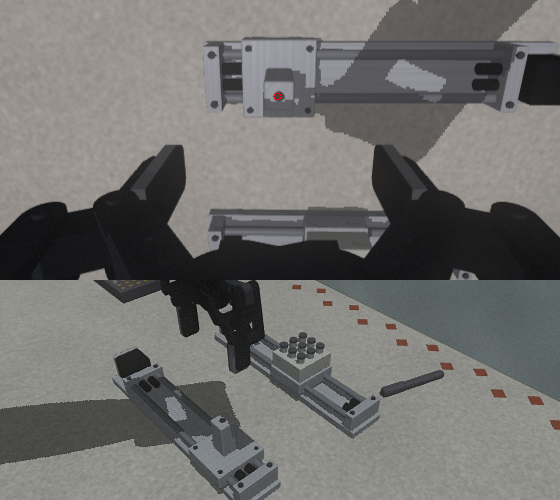

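The post is at the plain-end stop: its top sits at about (278,96) in the wrist view, on the predicted point, and the carriage meets the bumpers. Measured travel was 160.5 mm. The rack image has not changed and the gripper is clear.

```bash
python3 -c "
from plant import ctrl
print(ctrl.sign_off())"
```

```text
the job is handed in; nothing more can be done
None
```

The empty carriage was moved slowly to the motor-end stop and then back to the plain-end stop (about 160 mm of travel), where it was released; I felt no sticky spots in the forces read between moves, the rack carriage was left where it was, and the job is handed in.

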